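Run a hand-cranked slide axis out to its stop and back it off

TASK

On the training bench, crank the orange handwheel clockwise (seen from above) until its carriage is at the far end and you feel the hard stop, then back it off a quarter turn counter-clockwise so that the spindle is not left jammed, and let go. Leave the blue handwheel alone.

Things in the scene. Friction and masses are not known exactly. Their poses are not given: they have to be found in the camera images.
- orange_wheel (a joint): Angle of the orange handwheel, rad, counted over turns; grows clockwise seen from above. Hard stop at 12.57; it starts 1.1 to 1.8 turns short. Flat disc 120 mm across, 14 mm thick, axis vertical, upper face 114 mm above the bench, on a grey gearbox. Needs about 3 N at the handle and stays where left. Each turn moves the carriage 20 mm away from the gearbox; at the stop it meets two black buffers.
- orange_handle (a point): Centre (half-way up) of the upright crank handle on the orange wheel: black round sleeve 22 mm in diameter, 64 mm tall, starting 1 mm above the disc's face, 44 mm off the wheel's axis. It spins freely on its pin, so it can be gripped firmly from above and led round a level circle without turning the gripper. The point goes round with the wheel.
- orange_hub (a point): Fixed point on the orange wheel's vertical axis, level with the handle's centre (147 mm above the bench): centre of the 44 mm radius circle on which the handle's centre travels. Its x axis points along the aluminium slide, from the gearbox to the carriage, away from the robot; z is up. At the hard stop the handle lies on this x axis, on the carriage's side.
- blue_handle (a point): Centre of the crank handle on the blue handwheel, the same kind of axis standing beside the orange one; to be left alone.

How it is judged:
On the way:
1. the orange wheel is cranked clockwise to its hard stop (within 8 degrees) (value of joint orange_wheel above 12.43 rad), for 0.1 s.
At the end, for the whole second after the job is handed in: The orange wheel rests a quarter turn back from its hard stop (90 degrees, give or take 21 degrees) with the handle released, and the blue wheel's handle is within 15 mm of where it was (value of joint orange_wheel between 10.62 and 11.37 rad and distance of blue_handle from where it was at the start of the episode below 0.015 m); the robot touches nothing.
It fails at once if the blue handwheel is turned (its handle moved over 15 mm) (distance of blue_handle from where it was at the start of the episode above 0.015 m).
It also fails if it takes over 64 s, if anything falls off the work surface, if the arm or the gripper's body presses on something with over 40 N, if the wrist force passes 120 N, or if a joint passes its speed limit or range.

ROBOT

A 6-joint arm with a two-finger parallel gripper is mounted at the origin on the work surface. World frame = base frame: x ahead of the robot, y to its left, z up, the work surface at z = 0. Lengths are in m, angles in rad, forces in N, time in s.
With the tool pointing down it reaches from about 0.35 to 0.85 m from the base axis. Payload 8.1 kg.
Tool frame: the origin (TCP) lies at the very end of the fingers, on their centre line; the grasp point (between the pads) lies 19 mm behind it (grasp_offset is the distance from the TCP to the grasp point, in m); z points along the fingers, y is the direction in which the jaws open and shut (so a half turn about z gives the same grasp; the last joint's range is limited). The gripper opens to 93 mm and grips with 3 to 60 N. Pads are 15 mm wide; open, the fingers measure 128 mm over their backs; the gripper's body (75 mm by 188 mm) begins 65 mm behind the grasp point.
Start: joints at [1.069, 0.13, 1.488, -0, 1.523, -0.085], TCP at [0.243, 0.549, 0.182] pointing down, gripper open.
Joint ranges: [-2.96, 2.96], [-0.89, 2.26], [0.02, 2.5], [-1.34, 4.48], [0, 2.73], [-2.66, 2.66]. Speed limits (rad/s): [2.39, 2.39, 2.79, 3.14, 3.14, 3.14].

INTERFACE

Orientations are given as a rotation vector (axis times angle).
In Python, from plant import read_state, read_camera, close_job, search_frame, masks_of, grasp_offset gives the robot as it stands.
- The arm moves only by the tool drive_tool, never from a script. Its argument "plan" is a list of rows, each an object with "claw": the closure, from 0 (fully open) to 1 (shut); "linear": the shift along the tool's x, y, z in cm, a list of three; "angular": the turn, a rotation vector about the tool's x, y, z in degrees, a list of three. In form: [{"claw": claw, "linear": [tx, ty, tz], "angular": [ax, ay, az]}, ...]. A call has 1 to 12 rows; each row shifts and turns the commanded pose from where the row before left it, along the tool's axes as they then stand; what a row does not reach is not made up. A row lasts 1/8 s, in which the tool goes at most 62.5 mm and 10.7 degrees, less where a joint would pass 70% of its speed; a pose out of reach is approached as far as the arm can. A call is refused whole if a number of a shift passes 6.25 or a number of a turn 10.7, either way. A call with a gripper value outside its range is refused whole. The fingers move at their own pace and stop on an object; "newtons" is the grip in N (left out, the last holds). Time passes only in rows, so rows that do not move let the fingers close. It gives the time, the measured TCP pose, the force and the opening at its end, in the units of the state.
- read_state(): the state, without advancing time (a new reading comes with each control period).
- read_camera(name): name is "scene" or "side" or "wrist"; returns a dict with "pixels" (400x640x3 uint8, red, green, blue), "K" (3x3 intrinsics, pixels), "xyz" and "attitude" of the camera in the world. Camera axes: x right, y up, looking along -z (the intrinsics and any distortion apply to the point x, -y, -z); pixel columns grow to the right and rows downward; lengths in m; the calibration is good to about 2 mm. A picture is of the moment at which its call begins. There is no depth.
- close_job(): hands the job in, once; it reports no verdict.
Trained networks look in a picture, given as the dict that the camera call returned (one of the last four; its "shot" number tells which), for a name from the list of things; names that differ only in an ending like _2 or _b are one class to them, and where a whole thing is asked for, a point or a joint stands for the part that bears it (a point fixed in the world has none). Each returns a list of dicts, best first, with "p" (0 to 1); they miss things now and then, are a little off and sometimes report something else, mostly with a low value. They report only what shows in the picture. A call takes as long as a camera call.
- search_frame(picture, label): "at" ([x, y, z] in m, in world coordinates, good to about 4 mm: the middle of the surface that is visible of it).
- masks_of(picture, label): "mask" (400x640 bool, what is visible of it).
The state is a dict: "t": time; "q": joint angles; "dq": joint speeds; "joint_torque": joint torques, N m; "tool_pos": TCP position; "orientation": TCP orientation; "force": force on the tool from outside, world axes, zero at the start; "wrist_torque": the same for the moment, N m; "opening": finger opening in m.
Only numpy, scipy, OpenCV 4.12 (cv2) and the standard library are available. Lean on these libraries where they do the work, as an engineer would, in place of code of your own. Each camera call takes 0.05 s, during which the arm holds its last target.

## Working session

There is one attempt and no reset: what is moved stays moved. The work goes in short steps, Python scripts to look and compute and a tool call to move; the robot and the scene stay as the last step left them, time stands still between calls to the robot, and variables do not carry over. Pictures are saved under pics/ and viewed, and the job is handed in when it is done.

Besides the shell and the picture viewer there is one more tool, called after ">>>" in YAML: its name, and indented under it one key for each argument. drive_tool: Moves the arm, as the interface text tells. Its arguments: {"type":"object","properties":{"plan":{"type":"array"},"newtons":{"type":"number"}},"required":["plan"]}

```bash
mkdir -p pics
cat > h.py <<'E'
from plant import *
import numpy as np, cv2
from scipy.spatial.transform import Rotation as R
def save(p,n): cv2.imwrite('pics/'+n, p["pixels"][:,:,::-1])
def rotm(p):
    a=np.array(p["attitude"],float)
    return a if a.shape==(3,3) else R.from_rotvec(a).as_matrix()
def onplane(p,uv,z):
    d=np.linalg.inv(p["K"])@np.array([uv[0],uv[1],1.]); d=rotm(p)@(d*[1,-1,-1])
    o=np.array(p["xyz"]); return o+d*(z-o[2])/d[2]
def proj(p,X):
    c=rotm(p).T@(np.array(X)-p["xyz"]); c=c*[1,-1,-1]; u=p["K"]@c; return u[:2]/u[2]
E
python3 - <<'E'
from h import *
s=read_state(); print({k:np.round(v,3) for k,v in s.items()}, grasp_offset)
for n in ["scene","side","wrist"]:
    p=read_camera(n); save(p,n+'0.png'); print(n,p["xyz"],p["attitude"],p.keys())
    for l in ["orange_handle","orange_wheel","blue_handle","orange_hub"]:
        try: print(l,[(np.round(d["at"],3),round(d["p"],2)) for d in search_frame(p,l)][:3])
        except Exception as e: print(l,e)
E
```

```text
{'t': np.float64(0.0), 'q': array([ 1.069,  0.131,  1.489, -0.   ,  1.523, -0.085]), 'dq': array([-0.001, -0.   , -0.   , -0.001, -0.001,  0.002]), 'joint_torque': array([ 1.0000e-03, -5.5981e+01, -4.9177e+01,  7.7000e-02,  3.5000e-02,
       -0.0000e+00]), 'tool_pos': array([0.243, 0.548, 0.181]), 'orientation': array([-6.500e-01, -3.073e+00,  3.000e-03]), 'force': array([-0.036,  0.024, -0.605]), 'wrist_torque': array([-0.007,  0.01 ,  0.018]), 'opening': np.float64(0.093)} 0.0188
scene [0.95364613 0.35373921 0.72298936] [0.37593628 0.87038398 2.22732626] dict_keys(['pixels', 'K', 'xyz', 'attitude', 'shot'])
orange_handle [(array([0.498, 0.142, 0.11 ]), 0.97)]
orange_wheel [(array([0.495, 0.142, 0.11 ]), 0.93)]
blue_handle [(array([ 0.583, -0.143,  0.112]), 0.74)]
orange_hub [(array([0.583, 0.171, 0.073]), 0.82)]
side [ 0.40378489 -0.61368463  0.51381961] [ 1.07505709 -0.12507345 -0.22281501] dict_keys(['pixels', 'K', 'xyz', 'attitude', 'shot'])
orange_handle [(array([0.483, 0.113, 0.108]), 0.63), (array([0.532, 0.127, 0.055]), 0.48)]
orange_wheel [(array([0.482, 0.113, 0.112]), 0.81)]
blue_handle [(array([ 0.566, -0.167,  0.116]), 0.88)]
orange_hub [(array([0.534, 0.127, 0.054]), 0.71)]
wrist [0.17779074 0.577863   0.38294826] [-0.23203049 -0.15190742  1.14814738] dict_keys(['pixels', 'K', 'xyz', 'attitude', 'shot'])
orange_handle []
orange_wheel []
blue_handle []
orange_hub []
```

View pics/scene0.png

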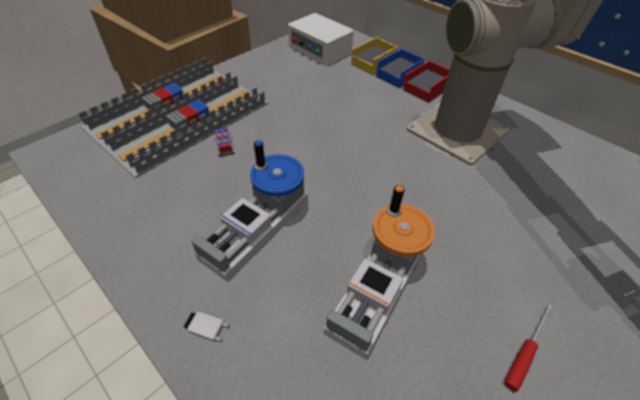

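View pics/side0.png

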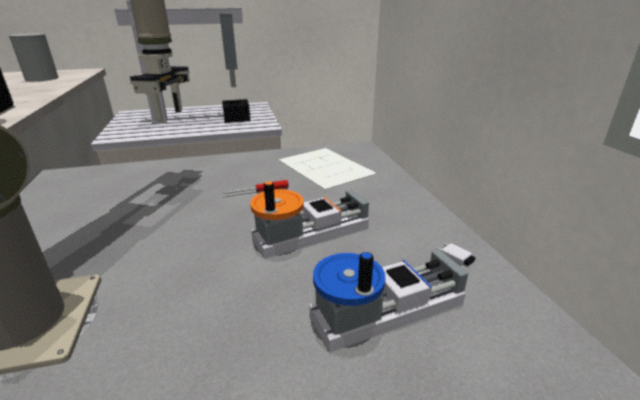

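```bash
cat > m.py <<'E'
from h import *
def disc(p,n):
    hsv=cv2.cvtColor(p["pixels"],cv2.COLOR_RGB2HSV)
    m=cv2.inRange(hsv,(8,150,120),(20,255,255))
    k,l,st,c=cv2.connectedComponentsWithStats(m); i=1+np.argmax(st[1:,4]); m=(l==i).astype(np.uint8)
    cs,_=cv2.findContours(m,0,2); h=cv2.convexHull(cs[0])[:,0].astype(float)
    print(n,st[i]); return m,h
E
python3 - <<'E'
from m import *
from scipy.optimize import least_squares
for n in ["scene","side"]:
    p=read_camera(n); print(n,p["K"].tolist())
    m,h=disc(p,n)
    print(np.round(cv2.fitEllipse(h.astype(np.float32)),1).tolist() if 0 else cv2.fitEllipse(h.astype(np.float32)))
    X=np.array([onplane(p,q,0.114)[:2] for q in h])
    f=least_squares(lambda a:np.hypot(*(X-a[:2]).T)-a[2],[.5,.13,.06],loss='soft_l1',f_scale=.002); print('disc circle',f.x,np.abs(f.fun).max())
    for l in ["orange_handle","orange_hub","orange_wheel","blue_handle"]:
        r=masks_of(p,l)
        for d in r[:2]:
            v,u=np.nonzero(d["mask"]); print(l,round(d["p"],2),len(u),u.min(),u.max(),v.min(),v.max(),u.mean(),v.mean())
    c=p["pixels"]; 
    x,y=(403,225) if n=="scene" else (278,205)
    cv2.imwrite(f'pics/{n}_z.png',cv2.resize(c[y-75:y+75,x-100:x+100,::-1],None,fx=4,fy=4,interpolation=cv2.INTER_CUBIC))
E
```

```text
scene [[393.38790203107345, 0.0, 315.84966851049614], [0.0, 393.38790203107345, 190.1714219604324], [0.0, 0.0, 1.0]]
scene [ 373  204   61   49 2062]
((403.4222106933594, 228.6153106689453), (47.150108337402344, 61.766357421875), 107.21524810791016)
disc circle [0.495228   0.14590228 0.05902093] 0.0015640050990269397
orange_handle 0.57 2732 372 433 185 255 402.10871156661784 227.11786237188872
orange_hub 0.78 8107 323 434 186 358 380.0822745775256 275.3024546688047
orange_hub 0.38 2042 250 303 141 196 274.9676787463271 172.9990205680705
orange_wheel 0.72 2729 372 434 185 255 402.22279223158665 227.11469402711617
blue_handle 0.77 1984 250 303 141 195 275.0398185483871 172.81502016129033
side [[378.19638313801426, 0.0, 318.3350067160965], [0.0, 378.19638313801426, 202.2592645463549], [0.0, 0.0, 1.0]]
side [251 189  52  30 908]
((276.598876953125, 203.05172729492188), (29.356035232543945, 52.55693054199219), 87.53136444091797)
disc circle [0.49020617 0.13840439 0.06326709] 0.009323818750155768
orange_handle 0.82 1352 251 303 183 219 276.59689349112426 203.55399408284023
orange_hub 0.86 5742 251 368 182 258 302.9893765238593 219.68617206548242
orange_wheel 0.62 1416 251 303 182 219 276.36935028248587 203.21822033898306
blue_handle 0.84 3174 313 385 252 306 349.08727158160053 278.44076874606174
```

View pics/scene_z.png

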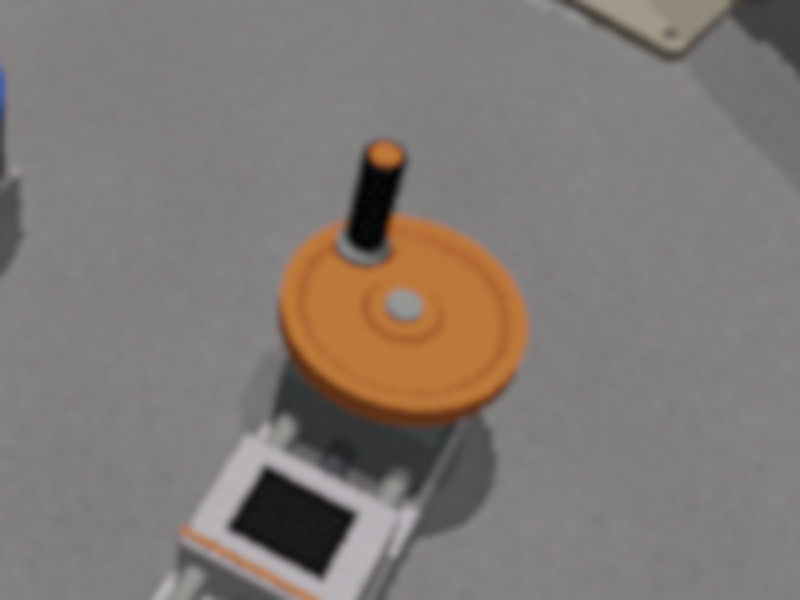

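View pics/side_z.png

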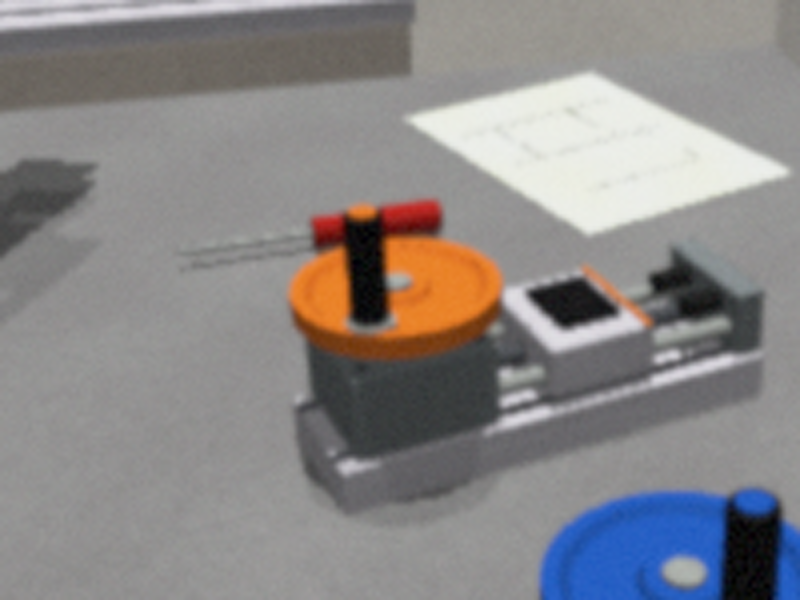

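Run:
```python
from h import *
a=read_camera("scene");b=read_camera("side")
print('hub',onplane(a,(403.9,225.7),.117),onplane(b,(277.5,200.2),.117))
print('cap',onplane(a,(399.2,188.3),.179),onplane(b,(268.5,183.0),.179))
print('base',onplane(a,(394,211.5),.115),onplane(b,(270.3,211),.115))
print('blue cap',onplane(a,(258.5,144),.179),onplane(b,(366,256),.179))
# triangulated
def tri(ua,ub):
    A=[];B=[]
    for p,u in((a,ua),(b,ub)):
        o=np.array(p["xyz"]);d=onplane(p,u,0)-o;d/=np.linalg.norm(d);P=np.eye(3)-np.outer(d,d);A.append(P);B.append(P@o)
    return np.linalg.lstsq(np.vstack(A),np.hstack(B),rcond=None)[0]
print('tri cap',tri((399.2,188.3),(268.5,183.0)),'hub',tri((403.9,225.7),(277.5,200.2)))
for p,n,(x,y) in((a,'s',(375,285)),(b,'d',(310,220))):
    cv2.imwrite(f'pics/{n}_z2.png',cv2.resize(p["pixels"][y-75:y+75,x-100:x+100,::-1],None,fx=4,fy=4,interpolation=cv2.INTER_CUBIC))
```

```text
hub [0.49325466 0.14538696 0.117     ] [0.49324891 0.14011007 0.117     ]
cap [0.47353631 0.1062923  0.179     ] [0.47252056 0.10332441 0.179     ]
base [0.47664829 0.10893947 0.115     ] [0.47133385 0.09840338 0.115     ]
blue cap [ 0.5838884 -0.1802814  0.179    ] [ 0.57998044 -0.18710991  0.179     ]
tri cap [0.47268525 0.10578934 0.17791006] hub [0.49300579 0.14461513 0.11524934]
```

View pics/s_z2.png

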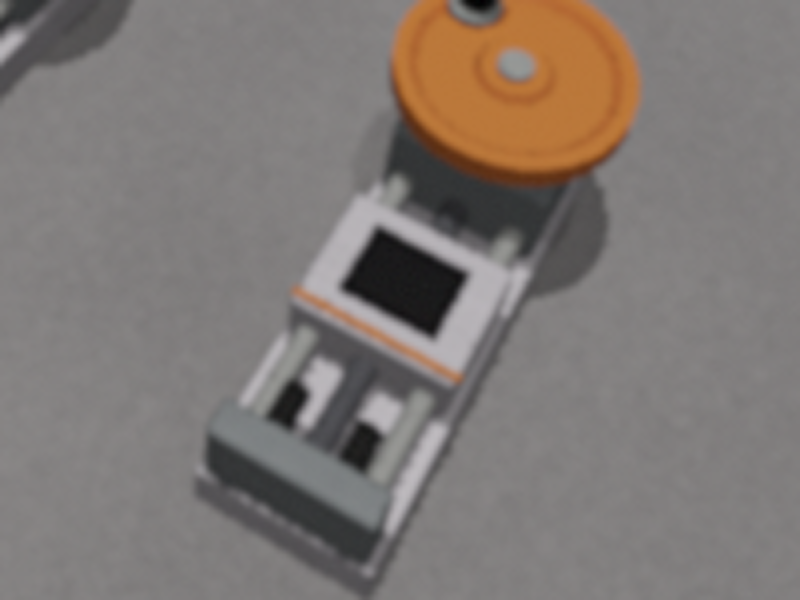

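Run:
```python
from h import *
a=read_camera("scene")
f=lambda u,z:onplane(a,(u[0]/4+275,u[1]/4+210),z)
for z in(.05,.06,.07):
    for s,e,n in(((460,380),(293,290),'stripe'),((385,228),(468,275),'blk'),((340,287),(437,335),'blk2'),((385,228),(340,287),'blkL'),((468,275),(437,335),'blkR'),((365,195),(293,290),'L'),((505,265),(460,380),'R')):
        v=f(e,z)-f(s,z); print(z,n,np.round(np.degrees(np.arctan2(v[1],v[0])),1),np.linalg.norm(v)); 
    print(f((376.5,335),z))
v=f((372,590),0)-f((200,485),0);print(np.degrees(np.arctan2(v[1],v[0])))
```

```text
0.05 stripe -76.5 0.08750387699065482
0.05 blk 100.6 0.04588792511178697
0.05 blk2 105.4 0.05045025146642821
0.05 blkL 8.2 0.041353508453912245
0.05 blkR 14.7 0.03719018645879308
0.05 L 9.1 0.06681976870324394
0.05 R 18.9 0.06734026155513946
[0.62096772 0.17372704 0.05      ]
0.06 stripe -76.5 0.08620365023766499
0.06 blk 100.6 0.04520607294795759
0.06 blk2 105.4 0.049700607348845606
0.06 blkL 8.2 0.04073903353153239
0.06 blkR 14.7 0.03663757465408913
0.06 L 9.1 0.06582688868598686
0.06 R 18.9 0.06633964749507126
[0.62591102 0.17640186 0.06      ]
0.07 stripe -76.5 0.08490342348467522
0.07 blk 100.6 0.04452422078412819
0.07 blk2 105.4 0.04895096323126306
0.07 blkL 8.2 0.04012455860915265
0.07 blkR 14.7 0.036084962849384956
0.07 L 9.1 0.06483400866872967
0.07 R 18.9 0.06533903343500308
[0.63085431 0.17907667 0.07      ]
103.11303016922149
```

```bash
cat >> h.py <<'E'
def togo(t):
    s=read_state(); Rm=R.from_rotvec(s["orientation"]).as_matrix()
    d=Rm.T@(np.array(t)-s["tool_pos"])*100
    print('t',s["t"],'pos',np.round(s["tool_pos"],4),'togo cm',np.round(d,2),'open',s["opening"],'F',np.round(s["force"],1)); print(np.round(Rm,3))
E
python3 - <<'E'
from h import *
togo([.473,.1055,.24])
E
```

```text
t 1.4 pos [0.2429 0.5486 0.1818] togo cm [-38.98 -31.2   -5.82] open 0.09281495528772177 F [-0.3 -0.5 -0.2]
[[-0.914  0.405 -0.   ]
 [ 0.405  0.914  0.   ]
 [ 0.     0.    -1.   ]]
```

>>> drive_tool:
  plan:
    - {"claw": 0, "linear": [0, 0, -5.8], "angular": [0, 0, 0]}
    - {"claw": 0, "linear": [-3.9, -3.12, 0], "angular": [0, 0, 0]}
    - {"claw": 0, "linear": [-3.9, -3.12, 0], "angular": [0, 0, 0]}
    - {"claw": 0, "linear": [-3.9, -3.12, 0], "angular": [0, 0, 0]}
    - {"claw": 0, "linear": [-3.9, -3.12, 0], "angular": [0, 0, 0]}
    - {"claw": 0, "linear": [-3.9, -3.12, 0], "angular": [0, 0, 0]}
    - {"claw": 0, "linear": [-3.9, -3.12, 0], "angular": [0, 0, 0]}
    - {"claw": 0, "linear": [-3.9, -3.12, 0], "angular": [0, 0, 0]}
    - {"claw": 0, "linear": [-3.9, -3.12, 0], "angular": [0, 0, 0]}
    - {"claw": 0, "linear": [-3.9, -3.12, 0], "angular": [0, 0, 0]}
    - {"claw": 0, "linear": [-3.9, -3.12, 0], "angular": [0, 0, 0]}
    - {"claw": 0, "linear": [0, 0, 0], "angular": [0, 0, 0]}

```text
t: 2.9
tool_pos: [0.4741, 0.1027, 0.2397]
orientation: [0.657, 3.072, -0.001]
force: [1.0, 0.8, 0.1]
opening: 0.0929
```

Run:
```python
from h import *
togo([.473,.1055,.24])
p=read_camera("wrist"); save(p,'w1.png'); print(p["xyz"])
print(proj(p,[.473,.1055,.179]),proj(p,[.493,.1445,.117]))
togo([.473,.1055,.24])
```

```text
t 2.9 pos [0.4741 0.1027 0.2397] togo cm [ 0.22  0.21 -0.03] open 0.09293439301471912 F [1.  0.8 0.1]
[[-0.912  0.409 -0.   ]
 [ 0.409  0.912 -0.001]
 [-0.    -0.001 -1.   ]]
[0.40918259 0.13233754 0.44084434]
[323.97521066 194.30540172] [368.87789325 180.26936591]
t 2.95 pos [0.4735 0.1043 0.2398] togo cm [ 0.09  0.09 -0.02] open 0.09262494998946637 F [ 0.1  0.5 -1.3]
[[-0.913  0.408 -0.   ]
 [ 0.408  0.913  0.   ]
 [ 0.     0.    -1.   ]]
```

View pics/w1.png

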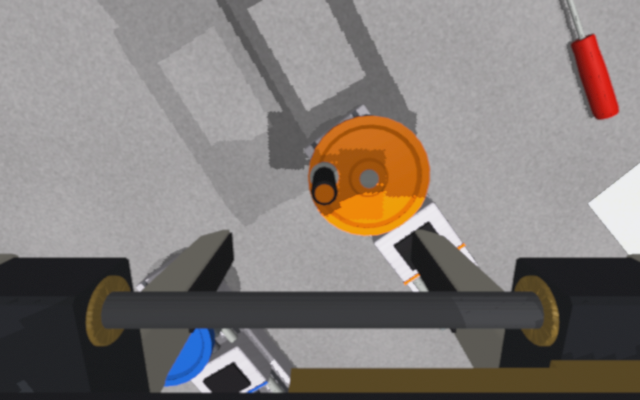

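>>> drive_tool:
  plan:
    - {"claw": 0, "linear": [0, 0, 2.7], "angular": [0, 0, 0]}
    - {"claw": 0, "linear": [0, 0, 2], "angular": [0, 0, 0]}
    - {"claw": 0, "linear": [0, 0, 2], "angular": [0, 0, 0]}
    - {"claw": 0, "linear": [0, 0, 2], "angular": [0, 0, 0]}
    - {"claw": 0, "linear": [0, 0, 2], "angular": [0, 0, 0]}
    - {"claw": 0, "linear": [0, 0, 0], "angular": [0, 0, 0]}

```text
t: 3.7
tool_pos: [0.4714, 0.1058, 0.1307]
orientation: [-0.648, -3.07, 0.002]
force: [-0.1, 0.0, 0.3]
opening: 0.0933
```

Run:
```python
from h import *
togo([.473,.1055,.133])
```

```text
t 3.7 pos [0.4714 0.1058 0.1307] togo cm [-0.15  0.04 -0.23] open 0.09325530088686841 F [-0.1  0.   0.3]
[[-0.915  0.404 -0.004]
 [ 0.404  0.915 -0.   ]
 [ 0.003 -0.002 -1.   ]]
```

>>> drive_tool:
  plan:
    - {"claw": 1, "linear": [0, 0, 0], "angular": [0, 0, 0]}
    - {"claw": 1, "linear": [0, 0, 0], "angular": [0, 0, 0]}
    - {"claw": 1, "linear": [0, 0, 0], "angular": [0, 0, 0]}
    - {"claw": 1, "linear": [0, 0, 0], "angular": [0, 0, 0]}
    - {"claw": 1, "linear": [0, 0, 0], "angular": [0, 0, 0]}
    - {"claw": 1, "linear": [0, 0, 0], "angular": [0, 0, 0]}
  newtons: 25

```text
t: 4.45
tool_pos: [0.4732, 0.1054, 0.1329]
orientation: [-0.65, -3.074, -0.0]
force: [0.2, 0.1, 0.6]
opening: 0.0371
```

Run:
```python
from h import *
togo([.473,.1055,.133])
p=read_camera("wrist"); save(p,'w2.png'); print(proj(p,[.493,.1445,.117]))
```

```text
t 4.45 pos [0.4732 0.1054 0.1329] togo cm [ 0.02 -0.   -0.01] open 0.03706889485519348 F [0.2 0.1 0.6]
[[-0.914  0.405 -0.   ]
 [ 0.405  0.914  0.   ]
 [ 0.    -0.    -1.   ]]
[386.64305974 218.0705049 ]
```

View pics/w2.png

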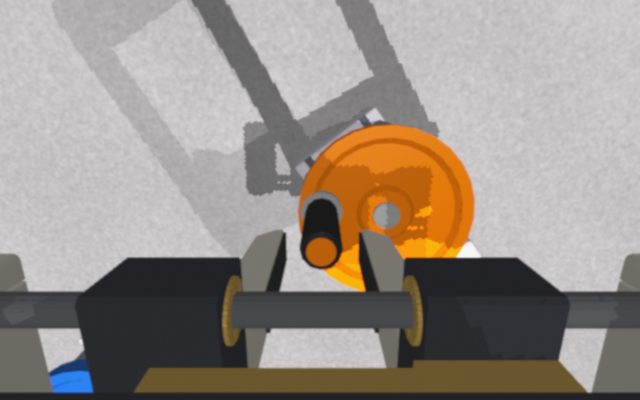

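The handle's cap is at (320,250), centred between the still-closing fingers at columns 275 and 372. The hub is at (387,215), where predicted.

>>> drive_tool:
  plan:
    - {"claw": 1, "linear": [0, 0, 0], "angular": [0, 0, 0]}
    - {"claw": 1, "linear": [0, 0, 0], "angular": [0, 0, 0]}
    - {"claw": 1, "linear": [0, 0, 0], "angular": [0, 0, 0]}
    - {"claw": 1, "linear": [0, 0, 0], "angular": [0, 0, 0]}

```text
t: 5.0
tool_pos: [0.473, 0.1051, 0.1328]
orientation: [-0.65, -3.073, 0.001]
force: [-2.5, -4.1, 2.4]
opening: 0.0206
```

```bash
cat > c.py <<'E'
from h import *
H=np.array([.493,.1445])
def plan(th0,step,n,r=.044):
    s=read_state(); Rm=R.from_rotvec([-.6504,-3.0736,0]).as_matrix()
    c=H+r*np.array([np.cos(np.radians(th0)),np.sin(np.radians(th0))])
    out=[]
    for i in range(n):
        th=th0+step*(i+1); c2=H+r*np.array([np.cos(np.radians(th)),np.sin(np.radians(th))])
        d=Rm.T@np.append(c2-c,0)*100; out.append((round(d[0],2),round(d[1],2))); c=c2
    print(out)
def st():
    s=read_state(); d=np.array(s["tool_pos"])[:2]-H
    print('t',round(s["t"],2),'pos',np.round(s["tool_pos"],4),'ang',round(np.degrees(np.arctan2(d[1],d[0])),1),'r',round(np.hypot(*d),4),'F',np.round(s["force"],1),'open',round(s["opening"],4))
E
python3 - <<'E'
from c import *
st(); plan(-117,-15,24)
E
```

```text
t 5.0 pos [0.473  0.1051 0.1328] ang -116.9 r 0.0442 F [-2.5 -4.1  2.4] open 0.0206
[(np.float64(1.13), np.float64(0.21)), (np.float64(1.04), np.float64(0.5)), (np.float64(0.87), np.float64(0.75)), (np.float64(0.65), np.float64(0.95)), (np.float64(0.38), np.float64(1.08)), (np.float64(0.09), np.float64(1.15)), (np.float64(-0.21), np.float64(1.13)), (np.float64(-0.5), np.float64(1.04)), (np.float64(-0.75), np.float64(0.87)), (np.float64(-0.95), np.float64(0.65)), (np.float64(-1.08), np.float64(0.38)), (np.float64(-1.15), np.float64(0.09)), (np.float64(-1.13), np.float64(-0.21)), (np.float64(-1.04), np.float64(-0.5)), (np.float64(-0.87), np.float64(-0.75)), (np.float64(-0.65), np.float64(-0.95)), (np.float64(-0.38), np.float64(-1.08)), (np.float64(-0.09), np.float64(-1.15)), (np.float64(0.21), np.float64(-1.13)), (np.float64(0.5), np.float64(-1.04)), (np.float64(0.75), np.float64(-0.87)), (np.float64(0.95), np.float64(-0.65)), (np.float64(1.08), np.float64(-0.38)), (np.float64(1.15), np.float64(-0.09))]
```

>>> drive_tool:
  plan:
    - {"claw": 1, "linear": [1.13, 0.21, 0], "angular": [0, 0, 0]}
    - {"claw": 1, "linear": [1.04, 0.5, 0], "angular": [0, 0, 0]}
    - {"claw": 1, "linear": [0.87, 0.75, 0], "angular": [0, 0, 0]}
    - {"claw": 1, "linear": [0.65, 0.95, 0], "angular": [0, 0, 0]}
    - {"claw": 1, "linear": [0, 0, 0], "angular": [0, 0, 0]}

```text
t: 5.62
tool_pos: [0.4488, 0.1437, 0.1328]
orientation: [-0.648, -3.073, -0.002]
force: [-2.7, 3.2, 1.8]
opening: 0.021
```

Run:
```python
from c import *
st()
```

```text
t 5.62 pos [0.4488 0.1437 0.1328] ang -179.0 r 0.0442 F [-2.7  3.2  1.8] open 0.021
```

>>> drive_tool:
  plan:
    - {"claw": 1, "linear": [0.38, 1.08, 0], "angular": [0, 0, 0]}
    - {"claw": 1, "linear": [0.09, 1.15, 0], "angular": [0, 0, 0]}
    - {"claw": 1, "linear": [-0.21, 1.13, 0], "angular": [0, 0, 0]}
    - {"claw": 1, "linear": [-0.5, 1.04, 0], "angular": [0, 0, 0]}
    - {"claw": 1, "linear": [-0.75, 0.87, 0], "angular": [0, 0, 0]}
    - {"claw": 1, "linear": [-0.95, 0.65, 0], "angular": [0, 0, 0]}
    - {"claw": 1, "linear": [-1.08, 0.38, 0], "angular": [0, 0, 0]}
    - {"claw": 1, "linear": [-1.15, 0.09, 0], "angular": [0, 0, 0]}
    - {"claw": 1, "linear": [-1.13, -0.21, 0], "angular": [0, 0, 0]}
    - {"claw": 1, "linear": [-1.04, -0.5, 0], "angular": [0, 0, 0]}
    - {"claw": 1, "linear": [0, 0, 0], "angular": [0, 0, 0]}

```text
t: 7.0
tool_pos: [0.5306, 0.1672, 0.1328]
orientation: [-0.652, -3.072, 0.003]
force: [-5.0, -6.8, 4.6]
opening: 0.0208
```

Run:
```python
from c import *
st()
p=read_camera("scene"); save(p,'s3.png');st()
```

```text
t 7.0 pos [0.5306 0.1672 0.1328] ang 31.2 r 0.0439 F [-5.  -6.8  4.6] open 0.0208
t 7.05 pos [0.5306 0.1673 0.1328] ang 31.3 r 0.0439 F [-6.  -5.6  4.9] open 0.0208
```

View pics/s3.png

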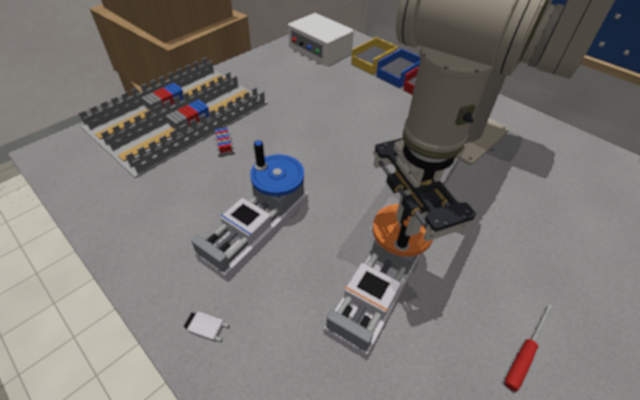

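The carriage has moved outward (screen centre now (374,286)), the gripper holds the orange handle near (404,240) and blue is untouched. About 380° is left to the stop.

Run:
```python
from c import *
plan(-327,-15,24)
```

```text
[(np.float64(-0.87), np.float64(-0.75)), (np.float64(-0.65), np.float64(-0.95)), (np.float64(-0.38), np.float64(-1.08)), (np.float64(-0.09), np.float64(-1.15)), (np.float64(0.21), np.float64(-1.13)), (np.float64(0.5), np.float64(-1.04)), (np.float64(0.75), np.float64(-0.87)), (np.float64(0.95), np.float64(-0.65)), (np.float64(1.08), np.float64(-0.38)), (np.float64(1.15), np.float64(-0.09)), (np.float64(1.13), np.float64(0.21)), (np.float64(1.04), np.float64(0.5)), (np.float64(0.87), np.float64(0.75)), (np.float64(0.65), np.float64(0.95)), (np.float64(0.38), np.float64(1.08)), (np.float64(0.09), np.float64(1.15)), (np.float64(-0.21), np.float64(1.13)), (np.float64(-0.5), np.float64(1.04)), (np.float64(-0.75), np.float64(0.87)), (np.float64(-0.95), np.float64(0.65)), (np.float64(-1.08), np.float64(0.38)), (np.float64(-1.15), np.float64(0.09)), (np.float64(-1.13), np.float64(-0.21)), (np.float64(-1.04), np.float64(-0.5))]
```

>>> drive_tool:
  plan:
    - {"claw": 1, "linear": [-0.87, -0.75, 0], "angular": [0, 0, 0]}
    - {"claw": 1, "linear": [-0.65, -0.95, 0], "angular": [0, 0, 0]}
    - {"claw": 1, "linear": [-0.38, -1.08, 0], "angular": [0, 0, 0]}
    - {"claw": 1, "linear": [-0.09, -1.15, 0], "angular": [0, 0, 0]}
    - {"claw": 1, "linear": [0.21, -1.13, 0], "angular": [0, 0, 0]}
    - {"claw": 1, "linear": [0.5, -1.04, 0], "angular": [0, 0, 0]}
    - {"claw": 1, "linear": [0.75, -0.87, 0], "angular": [0, 0, 0]}
    - {"claw": 1, "linear": [0.95, -0.65, 0], "angular": [0, 0, 0]}
    - {"claw": 1, "linear": [1.08, -0.38, 0], "angular": [0, 0, 0]}
    - {"claw": 1, "linear": [1.15, -0.09, 0], "angular": [0, 0, 0]}
    - {"claw": 1, "linear": [0, 0, 0], "angular": [0, 0, 0]}

```text
t: 8.43
tool_pos: [0.4716, 0.1057, 0.1328]
orientation: [-0.649, -3.072, 0.001]
force: [-3.4, -1.7, 1.7]
opening: 0.021
```

Run:
```python
from c import *
st()
```

```text
t 8.43 pos [0.4716 0.1057 0.1328] ang -118.9 r 0.0443 F [-3.4 -1.7  1.7] open 0.021
```

>>> drive_tool:
  plan:
    - {"claw": 1, "linear": [1.13, 0.21, 0], "angular": [0, 0, 0]}
    - {"claw": 1, "linear": [1.04, 0.5, 0], "angular": [0, 0, 0]}
    - {"claw": 1, "linear": [0.87, 0.75, 0], "angular": [0, 0, 0]}
    - {"claw": 1, "linear": [0.65, 0.95, 0], "angular": [0, 0, 0]}
    - {"claw": 1, "linear": [0.38, 1.08, 0], "angular": [0, 0, 0]}
    - {"claw": 1, "linear": [0.09, 1.15, 0], "angular": [0, 0, 0]}
    - {"claw": 1, "linear": [-0.21, 1.13, 0], "angular": [0, 0, 0]}
    - {"claw": 1, "linear": [-0.5, 1.04, 0], "angular": [0, 0, 0]}
    - {"claw": 1, "linear": [-0.75, 0.87, 0], "angular": [0, 0, 0]}
    - {"claw": 1, "linear": [-0.95, 0.65, 0], "angular": [0, 0, 0]}
    - {"claw": 1, "linear": [-1.08, 0.38, 0], "angular": [0, 0, 0]}
    - {"claw": 1, "linear": [0, 0, 0], "angular": [0, 0, 0]}

```text
t: 9.93
tool_pos: [0.5039, 0.1871, 0.1328]
orientation: [0.651, 3.072, -0.001]
force: [1.5, -6.2, 1.6]
opening: 0.0214
```

Run:
```python
from c import *
st()
p=read_camera("scene"); save(p,'s4.png'); p=read_camera("side"); save(p,'d4.png'); plan(-642,-10,10)
```

```text
t 9.93 pos [0.5039 0.1871 0.1328] ang 75.6 r 0.044 F [ 1.5 -6.2  1.6] open 0.0214
[(np.float64(-0.76), np.float64(0.09)), (np.float64(-0.77), np.float64(-0.04)), (np.float64(-0.75), np.float64(-0.17)), (np.float64(-0.71), np.float64(-0.3)), (np.float64(-0.64), np.float64(-0.42)), (np.float64(-0.56), np.float64(-0.52)), (np.float64(-0.46), np.float64(-0.61)), (np.float64(-0.35), np.float64(-0.68)), (np.float64(-0.22), np.float64(-0.73)), (np.float64(-0.09), np.float64(-0.76))]
```

View pics/s4.png

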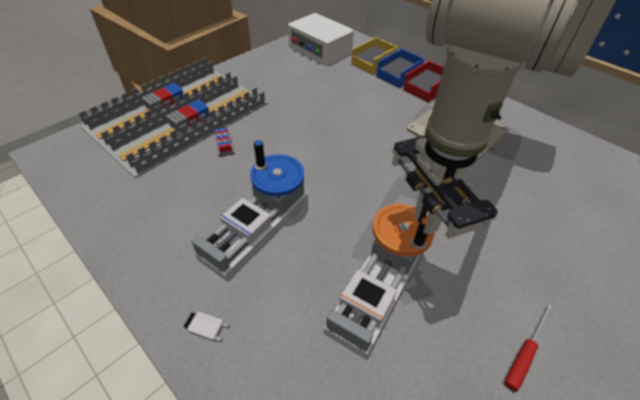

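The carriage (screen at (369,292)) is now near the buffers. Next I ease up to the stop.

>>> drive_tool:
  plan:
    - {"claw": 1, "linear": [-0.76, 0.09, 0], "angular": [0, 0, 0]}
    - {"claw": 1, "linear": [-0.77, -0.04, 0], "angular": [0, 0, 0]}
    - {"claw": 1, "linear": [-0.75, -0.17, 0], "angular": [0, 0, 0]}
    - {"claw": 1, "linear": [-0.71, -0.3, 0], "angular": [0, 0, 0]}
    - {"claw": 1, "linear": [-0.64, -0.42, 0], "angular": [0, 0, 0]}
    - {"claw": 1, "linear": [-0.28, -0.26, 0], "angular": [0, 0, 0]}
    - {"claw": 1, "linear": [0, 0, 0], "angular": [0, 0, 0]}

```text
t: 10.9
tool_pos: [0.5333, 0.162, 0.1327]
orientation: [-0.65, -3.071, 0.0]
force: [-7.4, -3.3, 5.7]
opening: 0.021
```

Run:
```python
from c import *
st(); plan(-697,-5,6)
```

```text
t 10.9 pos [0.5333 0.162  0.1327] ang 23.5 r 0.0439 F [-7.4 -3.3  5.7] open 0.021
[(np.float64(-0.27), np.float64(-0.27)), (np.float64(-0.24), np.float64(-0.3)), (np.float64(-0.22), np.float64(-0.32)), (np.float64(-0.19), np.float64(-0.33)), (np.float64(-0.16), np.float64(-0.35)), (np.float64(-0.13), np.float64(-0.36))]
```

>>> drive_tool:
  plan:
    - {"claw": 1, "linear": [-0.27, -0.27, 0], "angular": [0, 0, 0]}
    - {"claw": 1, "linear": [-0.24, -0.3, 0], "angular": [0, 0, 0]}
    - {"claw": 1, "linear": [0, 0, 0], "angular": [0, 0, 0]}

```text
t: 11.28
tool_pos: [0.5356, 0.1552, 0.1328]
orientation: [-0.65, -3.071, -0.001]
force: [-7.2, -0.6, 5.1]
opening: 0.021
```

Run:
```python
from c import *
st()
```

```text
t 11.28 pos [0.5356 0.1552 0.1328] ang 14.2 r 0.0439 F [-7.2 -0.6  5.1] open 0.021
```

>>> drive_tool:
  plan:
    - {"claw": 1, "linear": [-0.11, -0.16, 0], "angular": [0, 0, 0]}
    - {"claw": 1, "linear": [-0.11, -0.16, 0], "angular": [0, 0, 0]}
    - {"claw": 1, "linear": [0, 0, 0], "angular": [0, 0, 0]}

```text
t: 11.65
tool_pos: [0.5359, 0.154, 0.1327]
orientation: [-0.648, -3.071, -0.007]
force: [-7.9, 8.9, 4.5]
opening: 0.0212
```

Run:
```python
from c import *
st()
```

```text
t 11.65 pos [0.5359 0.154  0.1327] ang 12.5 r 0.0439 F [-7.9  8.9  4.5] open 0.0212
```

>>> drive_tool:
  plan:
    - {"claw": 1, "linear": [-0.08, -0.18, 0], "angular": [0, 0, 0]}
    - {"claw": 1, "linear": [-0.08, -0.18, 0], "angular": [0, 0, 0]}
    - {"claw": 1, "linear": [0, 0, 0], "angular": [0, 0, 0]}
    - {"claw": 1, "linear": [0, 0, 0], "angular": [0, 0, 0]}

```text
t: 12.15
tool_pos: [0.5358, 0.1534, 0.1328]
orientation: [-0.645, -3.071, -0.015]
force: [-7.9, 22.1, 2.7]
opening: 0.0211
```

Run:
```python
from c import *
st()
p=read_camera("scene"); save(p,'s5.png')
cv2.imwrite('pics/s5z.png',cv2.resize(p["pixels"][210:360,275:475,::-1],None,fx=4,fy=4,interpolation=cv2.INTER_CUBIC))
```

```text
t 12.15 pos [0.5358 0.1534 0.1328] ang 11.8 r 0.0438 F [-7.9 22.1  2.7] open 0.0211
```

View pics/s5z.png

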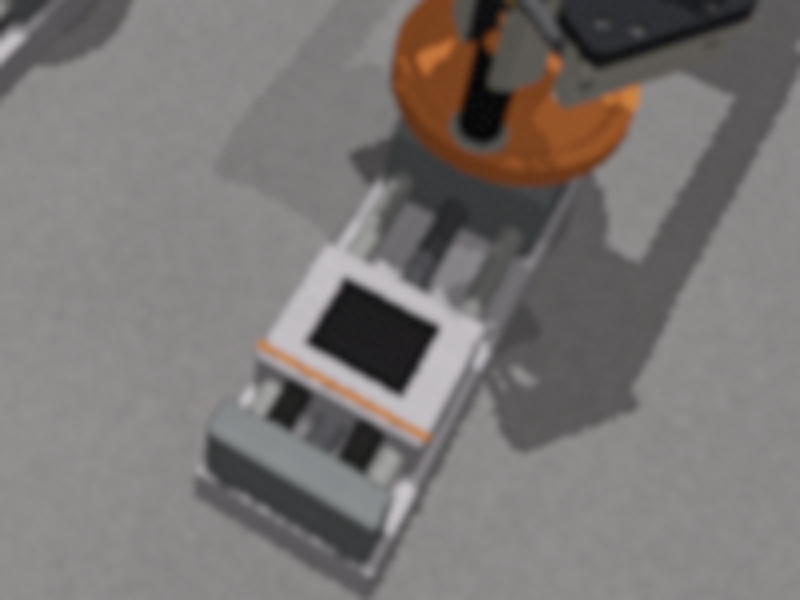

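The stop is firm: reaction is up to 22 N with no further motion at 11.8–12.5°, and the carriage is against both buffers. Now I back off.

Run:
```python
from c import *
Rm=R.from_rotvec([-.6504,-3.0736,0]).as_matrix()
c=np.append(H+.044*np.array([np.cos(np.radians(13)),np.sin(np.radians(13))]),0)+Rm@np.array([-.0038,-.0068,0])
print(c,np.degrees(np.arctan2(c[1]-H[1],c[0]-H[0])),np.hypot(*(c[:2]-H)))
for th in [12.3+10*i for i in range(0,10)]:
    n=np.append(H+.044*np.array([np.cos(np.radians(th)),np.sin(np.radians(th))]),0); print(round(th,1),np.round((Rm.T@(n-c))[:2]*100,2)); c=n
```

```text
[5.36592021e-01 1.46641431e-01 1.59080366e-07] 2.812359066340526 0.04364458766637215
12.3 [0.35 0.64]
22.3 [0.51 0.58]
32.3 [0.6  0.48]
42.3 [0.67 0.37]
52.3 [0.73 0.25]
62.3 [0.76 0.12]
72.3 [ 0.77 -0.02]
82.3 [ 0.75 -0.15]
92.3 [ 0.72 -0.28]
102.3 [ 0.66 -0.4 ]
```

>>> drive_tool:
  plan:
    - {"claw": 1, "linear": [0.35, 0.64, 0], "angular": [0, 0, 0]}
    - {"claw": 1, "linear": [0.51, 0.58, 0], "angular": [0, 0, 0]}
    - {"claw": 1, "linear": [0.6, 0.48, 0], "angular": [0, 0, 0]}
    - {"claw": 1, "linear": [0.67, 0.37, 0], "angular": [0, 0, 0]}
    - {"claw": 1, "linear": [0.73, 0.25, 0], "angular": [0, 0, 0]}
    - {"claw": 1, "linear": [0.76, 0.12, 0], "angular": [0, 0, 0]}
    - {"claw": 1, "linear": [0.77, -0.02, 0], "angular": [0, 0, 0]}
    - {"claw": 1, "linear": [0.75, -0.15, 0], "angular": [0, 0, 0]}
    - {"claw": 1, "linear": [0.72, -0.28, 0], "angular": [0, 0, 0]}
    - {"claw": 1, "linear": [0.66, -0.4, 0], "angular": [0, 0, 0]}
    - {"claw": 1, "linear": [0, 0, 0], "angular": [0, 0, 0]}
    - {"claw": 1, "linear": [0, 0, 0], "angular": [0, 0, 0]}

```text
t: 13.7
tool_pos: [0.4838, 0.1877, 0.1328]
orientation: [0.65, 3.073, -0.0]
force: [0.4, -4.3, 1.0]
opening: 0.0212
```

Run:
```python
from c import *
st()
```

```text
t 13.7 pos [0.4838 0.1877 0.1328] ang 102.0 r 0.0441 F [ 0.4 -4.3  1. ] open 0.0212
```

Backed off about 90° (12.3° → 102°). Releasing and then rising straight up.

>>> drive_tool:
  plan:
    - {"claw": 0, "linear": [0, 0, 0], "angular": [0, 0, 0]}
    - {"claw": 0, "linear": [0, 0, 0], "angular": [0, 0, 0]}
    - {"claw": 0, "linear": [0, 0, 0], "angular": [0, 0, 0]}
    - {"claw": 0, "linear": [0, 0, 0], "angular": [0, 0, 0]}
    - {"claw": 0, "linear": [0, 0, 0], "angular": [0, 0, 0]}
    - {"claw": 0, "linear": [0, 0, 0], "angular": [0, 0, 0]}
    - {"claw": 0, "linear": [0, 0, 0], "angular": [0, 0, 0]}
    - {"claw": 0, "linear": [0, 0, 0], "angular": [0, 0, 0]}
    - {"claw": 0, "linear": [0, 0, 0], "angular": [0, 0, 0]}
    - {"claw": 0, "linear": [0, 0, 0], "angular": [0, 0, 0]}

```text
t: 14.95
tool_pos: [0.4835, 0.1878, 0.1328]
orientation: [-0.65, -3.074, 0.0]
force: [-0.5, 0.4, -0.8]
opening: 0.093
```

>>> drive_tool:
  plan:
    - {"claw": 0, "linear": [0, 0, -1], "angular": [0, 0, 0]}
    - {"claw": 0, "linear": [0, 0, -2], "angular": [0, 0, 0]}
    - {"claw": 0, "linear": [0, 0, -3], "angular": [0, 0, 0]}
    - {"claw": 0, "linear": [0, 0, -4], "angular": [0, 0, 0]}
    - {"claw": 0, "linear": [0, 0, -3], "angular": [0, 0, 0]}
    - {"claw": 0, "linear": [0, 0, 0], "angular": [0, 0, 0]}
    - {"claw": 0, "linear": [0, 0, 0], "angular": [0, 0, 0]}

```text
t: 15.82
tool_pos: [0.4834, 0.1878, 0.2628]
orientation: [0.65, 3.074, 0.0]
force: [-0.2, 0.2, 0.5]
opening: 0.0929
```

Run:
```python
from c import *
st()
p=read_camera("wrist"); save(p,'w6.png')
for th in(81,91,102,113,123): print(th,proj(p,list(H+.044*np.array([np.cos(np.radians(th)),np.sin(np.radians(th))]))+[.179]))
p=read_camera("scene"); save(p,'s6.png')
for th in(81,102,123): print(th,proj(p,list(H+.044*np.array([np.cos(np.radians(th)),np.sin(np.radians(th))]))+[.179]))
st()
```

```text
t 15.82 pos [0.4834 0.1878 0.2628] ang 102.4 r 0.0444 F [-0.2  0.2  0.5] open 0.0929
81 [329.07042744 206.63593988]
91 [326.10323406 198.63252931]
102 [321.1658593  190.45329812]
113 [314.63214333 183.25104985]
123 [307.50240476 177.80749595]
81 [427.30373384 219.87645858]
102 [432.20539776 214.86611918]
123 [433.94910384 208.60147407]
t 15.93 pos [0.4828 0.1877 0.2616] ang 103.2 r 0.0443 F [-0.1  0.5 -0.1] open 0.0927
```

View pics/w6.png

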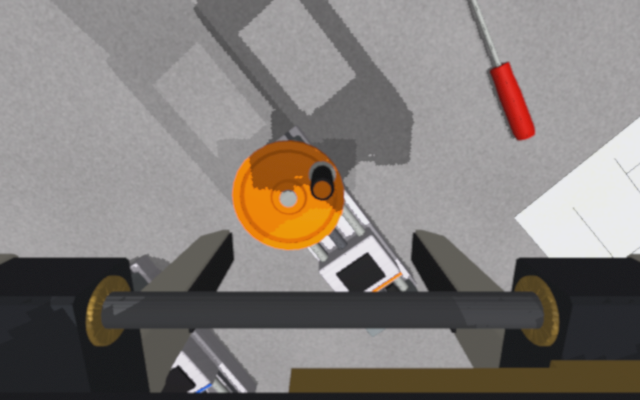

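View pics/s6.png

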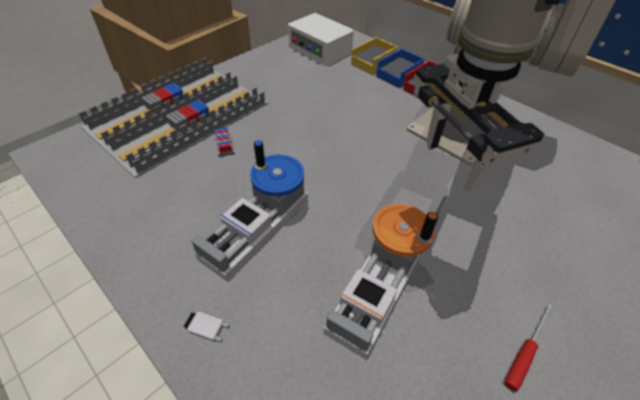

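The handle's cap is at (322,190) in the wrist view and (432,214) in the scene view. Both match 102° (a quarter turn back). The gripper is clear, and the blue handle is unmoved at (259,144).

```bash
python3 -c "
from plant import *
print(close_job())"
```

```text
the job is handed in; nothing more can be done
None
```

I cranked the orange wheel about 590° clockwise to its hard stop, backed it off a quarter turn, let go, lifted the gripper clear and handed the job in. The interface gives no verdict.

- **Stop:** the handle came to rest at about 12°, against a slide direction I had measured at about 13°. The reaction rose to 22 N with almost no further movement, and the carriage was up at both buffers.
- **Back-off:** I led the handle to 102° and opened the gripper. After release, the wrist and scene pictures both put it at about 102°, so it is 90° back from the stop.
- **Blue wheel:** its handle looked unmoved in the last scene picture.
- **Clear of everything:** the gripper is above the handle, and the force reading is about zero.
- **Time:** about 16 s of the 64 s allowed.
- **Disagreement:** before the grasp, my handle and hub positions from the scene and side cameras differed by up to about 5 mm, and the networks' positions by up to about 3 cm. I used the scene values, and the wrist camera then agreed with them to about 1 pixel.

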